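Laundry room: move the dosing bottles to the new rack in the same order

ROBOT

A 6-joint arm with a two-finger parallel gripper is mounted at the origin on the work surface. World frame = base frame: x ahead of the robot, y to its left, z up, the work surface at z = 0. Lengths are in m, angles in rad, forces in N, time in s.
With the tool pointing down it reaches from about 0.35 to 0.775 m from the base axis. Payload 5.5 kg.
Tool frame: the origin (TCP) lies midway between the tips of the shut fingers; the grasp point (between the pads) lies 19 mm behind it; z points along the fingers, y is the line along which they close (so a half turn about z gives the same grasp; the last joint's range is limited). The gripper opens to 85 mm and grips with 20 to 120 N. Pads are 22 mm wide; open, the fingers measure 114 mm over their backs; the gripper's body (76 mm by 85 mm) begins 54 mm behind the grasp point. The pads swing forward as they close: fully open they stand 13 mm farther back than shut.
Start: joints at [-1.345, 0.313, 0.046, 1.304, 0, 1.431], TCP at [0.206, -0.537, 0.231] pointing down, gripper open.
Joint ranges: [-2.76, 2.76], [-0.86, 1.69], [-1.03, 1.26], [-2.2, 2.34], [-1.47, 1.5], [-3.14, 3.14]. Speed limits (rad/s): [2.57, 2.57, 3.14, 3.14, 3.14, 3.14].

INTERFACE

Orientations are given as a unit quaternion [w, x, y, z].
In Python, from plant import r gives the robot as it stands.
- The arm moves only by the tool step_arm, never from a script. Its argument "plan" is a list that holds one entry, the list of rows, each a list of 7 numbers: the closure, from 0 (fully open) to 1 (shut), then the shift along the tool's x, y, z in m, then the turn, a rotation vector about the tool's x, y, z in rad. A call has exactly 8 rows; each row shifts and turns the commanded pose from where the row before left it, along the tool's axes as they then stand; what a row does not reach is not made up. A row lasts 1/10 s, in which the tool goes at most 50 mm and 8.59 degrees, less where a joint would pass 70% of its speed; a pose out of reach is approached as far as the arm can. A call is refused whole if a number of a shift passes 0.05 or a number of a turn 0.15, either way. A call with a gripper value outside its range is refused whole. The fingers move at their own pace and stop on an object; "squeeze" is the grip in N (left out, the last holds). Time passes only in rows, so rows that do not move let the fingers close, or fill a call up. It gives the time, the measured TCP pose, the force, the opening and the grip force at its end, in the units of the state.
- r.observe(): the state, without advancing time (a new reading comes with each control period).
- r.get_image(name): name is "scene" or "side" or "wrist"; returns a dict with "pixels" (384x512x3 uint8, blue, green, red), "mtx" (3x3 intrinsics, pixels), "k1" (the pictures are not rectified: a ray, as slopes to the right and down, at radius r is drawn at 1 + k1 r^2 times it, then the intrinsics apply), "rvec" (rotation vector, rad) and "tvec" (3), from world to camera coordinates, as OpenCV has them. Camera axes: x right, y down, z forward; pixel columns grow to the right and rows downward; lengths in m; the calibration is good to about 2 mm. A picture is of the moment at which its call begins. There is no depth.
- r.close_job(): hands the job in; it is judged then, once.
The state is a dict: "t": time; "qpos": joint angles; "joint_velocities": joint speeds; "tau": joint torques, N m; "eef_pos": TCP position; "tool_rot": TCP orientation; "ft_force": force on the tool from outside, world axes, zero at the start; "ft_torque": the same for the moment, N m; "finger_gap": opening from 0.0 (shut) to 1.0 (fully open); "grasp_force": force on a finger pad.
Only numpy, scipy, OpenCV 4.12 (cv2) and the standard library are available. Lean on these libraries where they do the work, as an engineer would, in place of code of your own. Each camera call takes 0.05 s, during which the arm holds its last target. There are 200 camera calls.

TASK

Move the four laundry-product containers from the steel rack with the grey cups to the empty plywood rack, one upright on the floor of each compartment, keeping their order as counted from the end with the black loop handle: the one nearest the handle in the old rack goes nearest the handle in the new rack, and so on to the last. The racks may be turned differently, so count from each rack's own handle.

Things in the scene. Friction and masses are not known exactly. Their poses are not given: they have to be found in the camera images.
- slim: slim white round bottle, the tallest: 120 mm high, about 160 g; body 42 mm across up to 72 mm, narrowing to a straight white screw cap 28 mm across from 86 mm to the top; grip it by the cap. Loose, upright. Origin: centre of its underside, z up its axis, yaw means nothing. Starts in its cup, underside 7 mm above the table.
- jar: squat white jar, the shortest: 90 mm high, about 200 g; body 48 mm across, straight white lid 50 mm across from 56 mm to the top; grip it by the lid. Loose, upright. Origin: centre of its underside, z up its axis, yaw means nothing. Starts in its cup, underside 7 mm above the table.
- cone: white cone-shaped bottle: 110 mm high, about 150 g; foot 50 mm across, tapering to 20 mm at 76 mm height, then a straight white cap 34 mm across to the top; grip it by the cap. Loose, upright. Origin: centre of its underside, z up its axis, yaw means nothing. Starts in its cup, underside 7 mm above the table.
- can: plain straight metal can with a paper band and a dark disc on top: 100 mm high, 44 mm across over its whole height, about 180 g. Loose, upright. Origin: centre of its underside, z up its axis, yaw means nothing. Starts in its cup, underside 7 mm above the table.
- old_rack: rack holding the containers at the start: steel base 84 (x) x 300 (y) x 4 mm with a row of four grey square cups; black D-shaped loop handle beyond one end (56 mm wide, reaching 32 mm out, top 17 mm high). Fixed, turned any way. Origin: centre of underside, on the table; y along the row towards the handle, x across, z up. Cup centres at x = 0, y = -108, -36, 36, 108 mm.
- new_rack: empty plywood rack 84 (x) x 300 (y) mm, walls 20 mm high, a row of four compartments 66 x 66 mm inside, floor 4 mm above the table; black D-shaped loop handle beyond one end (56 mm wide, reaching 32 mm out, top 17 mm high). Fixed, turned any way. Origin: centre of underside, on the table; y along the row towards the handle, x across, z up. Centres at x = 0, y = -108, -36, 36, 108 mm.
- cup_slim: fixed square grey plastic cup of the old rack in which the slim bottle stands at the start; it stays put when that is taken out. Outside 70 x 70 mm, 18 mm high, walls and floor 3 mm. The four cups look alike, told apart by what stands in them. Origin: centre of its underside, 4 mm above the table; axes parallel to the old rack's.
- cup_jar: fixed square grey plastic cup of the old rack in which the squat jar stands at the start; it stays put when that is taken out. Outside 70 x 70 mm, 18 mm high, walls and floor 3 mm. The four cups look alike, told apart by what stands in them. Origin: centre of its underside, 4 mm above the table; axes parallel to the old rack's.
- cup_cone: fixed square grey plastic cup of the old rack in which the cone-shaped bottle stands at the start; it stays put when that is taken out. Outside 70 x 70 mm, 18 mm high, walls and floor 3 mm. The four cups look alike, told apart by what stands in them. Origin: centre of its underside, 4 mm above the table; axes parallel to the old rack's.
- cup_can: fixed square grey plastic cup of the old rack in which the metal can stands at the start; it stays put when that is taken out. Outside 70 x 70 mm, 18 mm high, walls and floor 3 mm. The four cups look alike, told apart by what stands in them. Origin: centre of its underside, 4 mm above the table; axes parallel to the old rack's.

How it is judged:
By the outcome, as a careful person would: the job done as asked, in the order asked, and still so for the second after the job is handed in, with the robot touching nothing.
It also fails if it takes over 99 s, if anything falls off the work surface, if the arm or the gripper's body presses on something with over 40 N, if the wrist force passes 120 N, or if a joint passes its speed limit or range.

## Working session

There is one attempt and no reset: what is moved stays moved. The work goes in short steps, Python scripts to look and compute and a tool call to move; the robot and the scene stay as the last step left them, time stands still between calls to the robot, and variables do not carry over. Pictures are saved under pics/ and viewed, at most 14 in all, crops included, and the job is handed in when it is done.

Besides the shell and the picture viewer there is one more tool, called after "Request:" as name(argument=value, ...) on one line, values as JSON. step_arm: Moves the arm, as the interface text tells. Its arguments: {"type":"object","properties":{"plan":{"type":"array"},"squeeze":{"type":"number"}},"required":["plan"]}

```bash
ls; mkdir -p pics
cat > h.py <<'E'
import numpy as np, cv2, pickle
from scipy.spatial.transform import Rotation as R
def grab(r,n,f):
    im=r.get_image(n); cv2.imwrite('pics/%s.png'%f,im['pixels']); pickle.dump(im,open('%s.pkl'%f,'wb')); return im
def load(f): return pickle.load(open('%s.pkl'%f,'rb'))
def ray(im,p):
    M=np.array(im['mtx'],float); k=float(np.ravel(im['k1'])[0])
    u=cv2.undistortPoints(np.array([[p]],float),M,np.array([k,0,0,0.]))[0,0]
    Rm=cv2.Rodrigues(np.array(im['rvec'],float))[0]; t=np.ravel(im['tvec'])
    d=Rm.T@np.array([u[0],u[1],1.]); return -Rm.T@t,d/np.linalg.norm(d)
def onz(im,p,z):
    c,d=ray(im,p); return c+d*(z-c[2])/d[2]
def tri(a,p,b,q):
    c1,d1=ray(a,p); c2,d2=ray(b,q)
    s=np.linalg.lstsq(np.c_[d1,-d2],c2-c1,rcond=None)[0]
    x1,x2=c1+s[0]*d1,c2+s[1]*d2; return (x1+x2)/2,np.linalg.norm(x1-x2)
def proj(im,X):
    return cv2.projectPoints(np.array([X],float),np.array(im['rvec'],float),np.array(im['tvec'],float),np.array(im['mtx'],float),np.array([float(np.ravel(im['k1'])[0]),0,0,0]))[0][0,0]
E
python3 - <<'E'
from h import *
from plant import r
print(r.observe())
a=[grab(r,n,n+'0')['pixels'] for n in('scene','side','wrist')]
E
```

```text
pics
{'t': 0.0, 'qpos': array([-1.34460490e+00,  3.14025830e-01,  4.50004462e-02,  1.30357825e+00,
       -8.10132825e-06,  1.43121678e+00]), 'joint_velocities': array([ 0.00079696, -0.0008169 ,  0.00046843, -0.00067407,  0.00051787,
        0.00016216]), 'tau': array([ 1.86784669e-04, -4.80628288e+01,  2.98530614e+01,  1.94103067e-02,
       -1.70145731e-04, -3.49967692e-06]), 'eef_pos': array([ 0.2055483 , -0.53647929,  0.23040316]), 'tool_rot': array([-9.02629076e-04,  9.83322608e-01,  1.81867621e-01, -4.31681154e-05]), 'ft_force': array([-1.2719408 ,  0.68582168,  0.40189657]), 'ft_torque': array([ 0.02590068, -0.04173548, -0.00905068]), 'grasp_force': 0.0, 'finger_gap': 0.9995651251158595}
```

View pics/scene0.png

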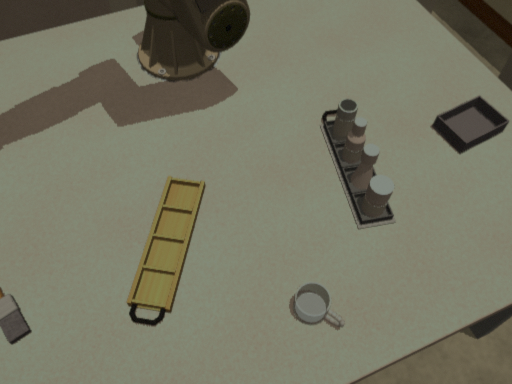

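View pics/side0.png

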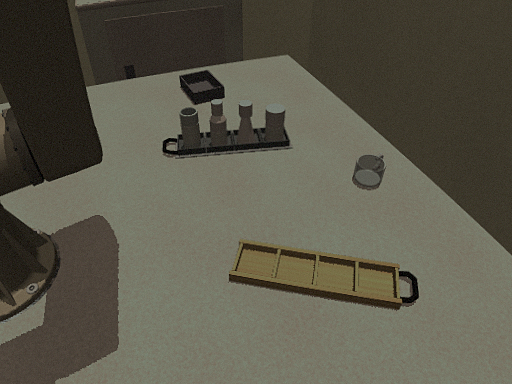

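View pics/wrist0.png

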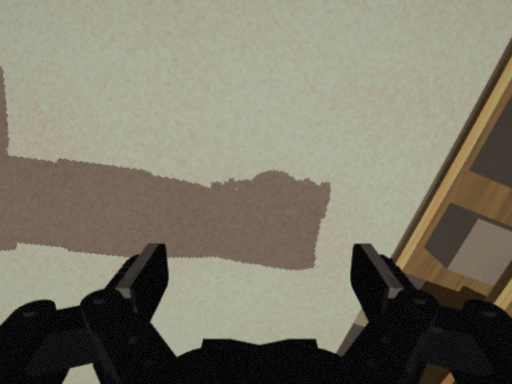

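The scene view shows the old rack at right, with its handle at (329,117). Counting from the handle: can (346,107), slim (359,130), cone (369,155), jar (380,185). The side view agrees, with the handle at (171,147) on the left. The new rack's handle is at (147,314) in the scene view and (408,288) in the side view.

Run:
```python
from h import *
s,d=load('scene0'),load('side0')
for n,im in(('scene',s),('side',d)):
    print(n,ray(im,(256,192)),im['k1'])
    hsv=cv2.cvtColor(im['pixels'],cv2.COLOR_BGR2HSV)
    m=cv2.inRange(hsv,(15,90,60),(35,255,255)); m=cv2.morphologyEx(m,cv2.MORPH_CLOSE,np.ones((5,5)))
    cs=[c for c in cv2.findContours(m,0,2)[0] if cv2.contourArea(c)>1500]
    for c in cs: print('ply',cv2.contourArea(c),cv2.approxPolyDP(cv2.convexHull(c),5,True)[:,0].tolist(),cv2.minAreaRect(c))
    im2=im['pixels']
    x0,y0,w,h=(310,85,100,150) if n=='scene' else (155,85,150,80)
    cv2.imwrite('pics/c%s.png'%n,cv2.resize(cv2.convertScaleAbs(im2[y0:y0+h,x0:x0+w],alpha=1.5),None,fx=4 if n=='scene' else 5,fy=4 if n=='scene' else 5,interpolation=2))
```

```text
scene (array([ 1.05371215, -0.2531238 ,  0.87952362]), array([-0.50813546,  0.24028682, -0.82707956])) 0.003015635199957382
ply 5427.0 [[203, 181], [171, 309], [129, 305], [168, 176]] ((165.6615447998047, 242.90769958496094), (45.080780029296875, 139.10140991210938), 15.255118370056152)
side (array([ 0.30409131, -0.54493557,  0.5622111 ]), array([ 0.27592298,  0.69103391, -0.6680858 ])) -0.11020534663459325
ply 6047.5 [[401, 303], [229, 272], [241, 239], [394, 263]] ((317.6596374511719, 270.5750732421875), (174.7272491455078, 38.668331146240234), 8.93058967590332)
```

View pics/cscene.png

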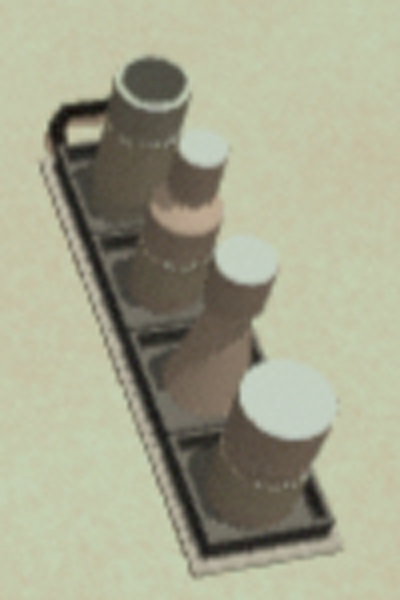

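View pics/cside.png

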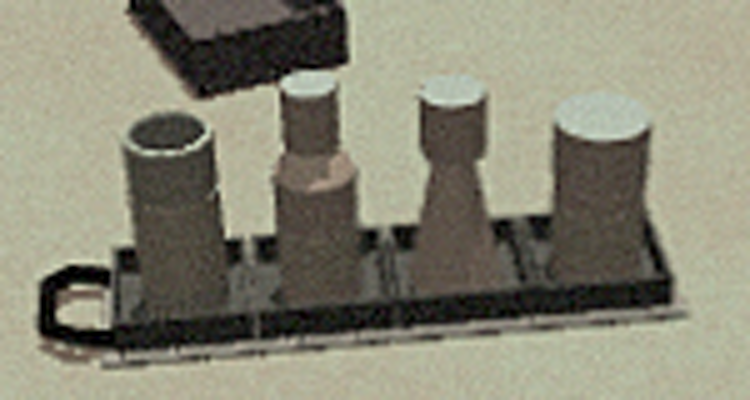

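The crops show the container tops clearly. In the scene crop: can (151,83), slim (203,149), cone (247,260), jar (287,400). In the side crop: can (168,134), slim (310,85), cone (453,92), jar (602,118). Next I'll refine these with masks and triangulate them.

Run:
```python
from h import *
s,d=load('scene0'),load('side0')
A=dict(can=(151,83),slim=(203,149),cone=(247,260),jar=(287,400)); B=dict(can=(168,134),slim=(310,85),cone=(453,92),jar=(602,118))
def ref(im,p,n):
    h=cv2.cvtColor(im['pixels'],cv2.COLOR_BGR2GRAY); hs=cv2.cvtColor(im['pixels'],cv2.COLOR_BGR2HSV)
    m=((hs[...,0]>45)|(hs[...,1]<25))&(h>120) 
    m=m.astype(np.uint8); lab=cv2.connectedComponentsWithStats(m)
    i=lab[1][int(round(p[1])),int(round(p[0]))]
    return lab[3][i],lab[2][i].tolist(),i
Z=dict(can=.107,slim=.127,cone=.117,jar=.097);P={}
for n in A:
    p=((A[n][0]+.5)/4-.5+310,(A[n][1]+.5)/4-.5+85); q=((B[n][0]+.5)/5-.5+155,(B[n][1]+.5)/5-.5+85)
    X,e=tri(s,p,d,q); P[n]=X
    print(n,X.round(4),round(e,4),onz(s,p,Z[n]).round(4),onz(d,q,Z[n]).round(4),*[ref(im,a,n) if n!='can' else '' for im,a in((s,p),(d,q))])
L=np.array([P[n][:2] for n in P]); print(np.diff(L,axis=0),np.linalg.norm(np.diff(L,axis=0),axis=1))
# new rack: outer top corners (scene): 
print('scene @.02',[onz(s,p,.02)[:2].round(4).tolist() for p in [[203.5,180.5],[171,309.5],[129,305],[168,176.5]]])
print('side @.02',[onz(d,p,.02)[:2].round(4).tolist() for p in [[241,242],[396,265]]])
print('side @0',[onz(d,p,.0)[:2].round(4).tolist() for p in [[401,305],[229.5,280]]])
for n,im,b in(('scene',s,(110,165,110,160)),('side',d,(220,230,205,80))):
    x,y,w,h=b;k=3.6 if n=='side' else 3.6
    cv2.imwrite('pics/n%s.png'%n,cv2.resize(cv2.convertScaleAbs(im['pixels'][y:y+h,x:x+w],alpha=1.4),None,fx=k,fy=k,interpolation=2))
```

```text
can [0.4467 0.2554 0.1062] 0.001 [0.4478 0.2545 0.107 ] [0.4463 0.255  0.107 ]  
slim [0.5153 0.2432 0.1255] 0.0002 [0.5165 0.2421 0.127 ] [0.5146 0.2406 0.127 ] (array([360.53246753, 121.45454545]), [355, 118, 12, 8, 77], np.int32(4)) (array([216.17073171, 101.17073171]), [211, 99, 11, 5, 41], np.int32(4))
cone [0.5836 0.2306 0.1149] 0.0003 [0.5847 0.2294 0.117 ] [0.5823 0.2268 0.117 ] (array([371.18518519, 149.21481481]), [364, 144, 15, 12, 135], np.int32(5)) (array([244.98305085, 102.54237288]), [239, 100, 13, 6, 59], np.int32(5))
jar [0.6568 0.2137 0.0947] 0.0003 [0.6581 0.2122 0.097 ] [0.655  0.2102 0.097 ] (array([381.60451977, 184.20621469]), [370, 175, 24, 19, 354], np.int32(6)) (array([274.84848485, 107.71969697]), [266, 104, 19, 9, 132], np.int32(6))
[[ 0.06861632 -0.01222503]
 [ 0.06822976 -0.01263213]
 [ 0.07321612 -0.01690098]] [0.06969685 0.06938927 0.07514149]
scene @.02 [[0.4508, -0.0971], [0.7034, -0.2573], [0.6632, -0.3263], [0.4089, -0.1654]]
side @.02 [[0.4498, -0.1053], [0.6925, -0.2611]]
side @0 [[0.6624, -0.3254], [0.4057, -0.1653]]
```

View pics/nscene.png

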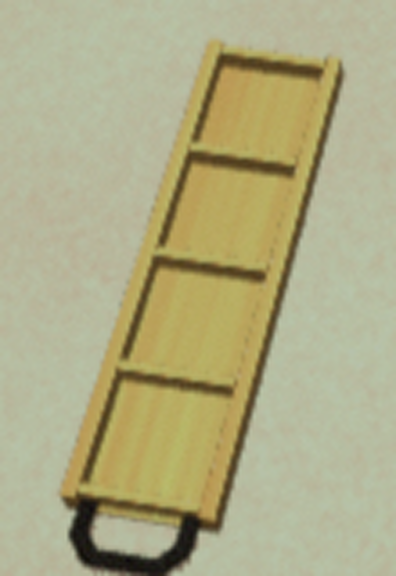

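View pics/nside.png

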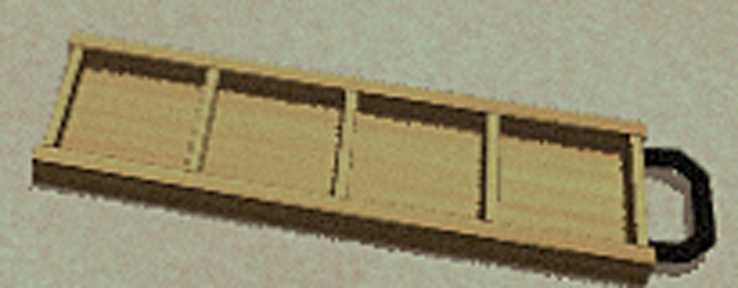

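The new rack's handle is at its far end, near (0.70,-0.30). I'll triangulate its corners using both crops: scene crop corners at (213,41), (341,62), (222,512), (64,497), and side crop corners at (35,150), (74,38), (645,126), (653,252).

```bash
cat >> h.py <<'E'
def quat(q): return R.from_quat([q[1],q[2],q[3],q[0]])
def down(phi):  # tool x at world angle phi, z down
    return R.from_matrix(np.array([[np.cos(phi),np.sin(phi),0],[np.sin(phi),-np.cos(phi),0],[0,0,-1.]]))
def rows(o,x,y,z,phi,n):
    p,r0=np.array(o['eef_pos']),quat(o['tool_rot']); rv=(r0.inv()*down(phi)).as_rotvec()
    d=(np.array([x,y,z])-p)/n; out=[]
    for i in range(n):
        rr=r0*R.from_rotvec(rv*i/n); out.append(np.r_[rr.inv().apply(d),rv/n].round(4).tolist())
    return out
E
python3 - <<'E'
from h import *
from plant import r
s,d=load('scene0'),load('side0')
S=[(213,41),(341,62),(222,512),(64,497)];D=[(35,150),(74,38),(645,126),(653,252)]
C=[]
for a,b in zip(S,D):
    p=np.array([(a[0]+.5)/3.6-.5+110,(a[1]+.5)/3.6-.5+165]); q=np.array([(b[0]+.5)/3.6-.5+220,(b[1]+.5)/3.6-.5+230])
    X,e=tri(s,p,d,q); C.append(X); print(X.round(4),round(e,4),onz(s,p,.02).round(4)[:2],onz(d,q,.02).round(4)[:2])
C=np.array(C); c=C.mean(0); ax=(C[2]+C[3]-C[0]-C[1]); L=np.linalg.norm(ax[:2])/2
u=ax[:2]/np.linalg.norm(ax[:2]); print('c',c.round(4),'len',L,'ang',np.arctan2(u[1],u[0]),'w',np.linalg.norm(C[1]-C[0]),np.linalg.norm(C[2]-C[3]))
for n,y in zip(('can','slim','cone','jar'),(.108,.036,-.036,-.108)): print(n,(c[:2]+u*y).round(4))
# old rack base corners, scene crop
s4=[(42,160),(195,577),(340,548)]; O=[onz(s,((a+.5)/4-.5+310,(b+.5)/4-.5+85),.004)[:2] for a,b in s4]
print('old',np.round(O,4),np.linalg.norm(O[1]-O[0]),np.linalg.norm(O[2]-O[1]),np.arctan2(*(O[1]-O[0])[::-1]))
for i,w in enumerate(rows(r.observe(),.55,.235,.24,2.93,19)): print(i,w)
E
```

```text
[ 0.408  -0.1627  0.0205] 0.0018 [ 0.4084 -0.1633] [ 0.4078 -0.1614]
[ 0.4513 -0.0958  0.0145] 0.0003 [ 0.4551 -0.0967] [ 0.4499 -0.1005]
[ 0.6991 -0.2579  0.0172] 0.0062 [ 0.6987 -0.2551] [ 0.6979 -0.2624]
[ 0.6568 -0.3262  0.0198] 0.0034 [ 0.6576 -0.3277] [ 0.6561 -0.3247]
c [ 0.5538 -0.2107  0.018 ] len 0.29686673607323233 ang -0.5805687978116905 w 0.07991145519107574 0.08040535804889368
can [ 0.6441 -0.2699]
slim [ 0.5839 -0.2304]
cone [ 0.5237 -0.1909]
jar [ 0.4635 -0.1514]
old [[0.3968 0.2276]
 [0.6888 0.1606]
 [0.7047 0.2408]] 0.2996021254244361 0.08178279365515384 -0.22535866701309687
0 [0.0315, -0.0314, -0.0004, -0.0, -0.0001, -0.135]
1 [0.0354, -0.0269, -0.0004, -0.0, -0.0001, -0.135]
2 [0.0387, -0.0219, -0.0005, -0.0, -0.0001, -0.135]
3 [0.0413, -0.0165, -0.0005, -0.0, -0.0001, -0.135]
4 [0.0431, -0.0108, -0.0005, -0.0, -0.0001, -0.135]
5 [0.0442, -0.0049, -0.0005, -0.0, -0.0001, -0.135]
6 [0.0445, 0.0011, -0.0005, -0.0, -0.0001, -0.135]
7 [0.0439, 0.0071, -0.0005, -0.0, -0.0001, -0.135]
8 [0.0426, 0.0129, -0.0005, -0.0, -0.0001, -0.135]
9 [0.0404, 0.0185, -0.0005, -0.0, -0.0001, -0.135]
10 [0.0376, 0.0238, -0.0005, -0.0, -0.0001, -0.135]
11 [0.034, 0.0286, -0.0005, -0.0, -0.0001, -0.135]
12 [0.0299, 0.0329, -0.0005, -0.0, -0.0001, -0.135]
13 [0.0252, 0.0367, -0.0005, -0.0, -0.0001, -0.135]
14 [0.02, 0.0397, -0.0005, -0.0, -0.0001, -0.135]
15 [0.0145, 0.0421, -0.0005, -0.0, -0.0001, -0.135]
16 [0.0087, 0.0436, -0.0005, -0.0, -0.0001, -0.135]
17 [0.0027, 0.0444, -0.0005, -0.0, -0.0001, -0.135]
18 [-0.0033, 0.0444, -0.0005, -0.0, -0.0001, -0.135]
```

Request:
step_arm(plan=[[[0,0.0315,-0.0315,0,0,0,-0.135],[0,0.0355,-0.027,0,0,0,-0.135],[0,0.0385,-0.022,0,0,0,-0.135],[0,0.0415,-0.0165,0,0,0,-0.135],[0,0.043,-0.011,0,0,0,-0.135],[0,0.044,-0.005,0,0,0,-0.135],[0,0.0445,0.001,0,0,0,-0.135],[0,0.044,0.007,0,0,0,-0.135]]], squeeze=50)

```text
t: 0.95
eef_pos: [0.3504, -0.21, 0.2312]
tool_rot: [0.0, 0.748, 0.663, 0.0]
ft_force: [1.4, -0.4, -0.2]
finger_gap: 0.999
grasp_force: 0.0
```

Request:
step_arm(plan=[[[0,0.0425,0.013,0,0,0,-0.135],[0,0.0405,0.0185,0,0,0,-0.135],[0,0.0375,0.024,0,0,0,-0.135],[0,0.034,0.0285,0,0,0,-0.135],[0,0.03,0.033,0,0,0,-0.135],[0,0.025,0.0365,0,0,0,-0.135],[0,0.02,0.0395,0,0,0,-0.135],[0,0.0145,0.042,0,0,0,-0.135]]])

```text
t: 1.75
eef_pos: [0.4952, 0.1148, 0.2311]
tool_rot: [0.0, 0.3, 0.954, -0.0]
ft_force: [1.3, -0.8, 0.3]
finger_gap: 1.003
grasp_force: 0.0
```

Run:
```python
from h import *
from plant import r
o=r.observe(); print(o['t'],o['eef_pos'],o['qpos'])
for w in rows(o,.53,.24,.26,2.916,5): print(w)
```

```text
1.75 [0.4951696  0.11475003 0.23114932] [ 6.98301566e-02  1.84006605e-01 -1.23845752e-01  1.26293518e+00
 -2.64170431e-04  6.79721785e-01]
[0.0086, 0.0245, -0.0058, -0.0, 0.0, -0.0769]
[0.0067, 0.0251, -0.0058, -0.0, 0.0, -0.0769]
[0.0048, 0.0256, -0.0058, -0.0, 0.0, -0.0769]
[0.0028, 0.0258, -0.0058, -0.0, 0.0, -0.0769]
[0.0008, 0.026, -0.0058, -0.0, 0.0, -0.0769]
```

Request:
step_arm(plan=[[[0,0.0085,0.0245,-0.006,0,0,-0.077],[0,0.0065,0.025,-0.006,0,0,-0.077],[0,0.005,0.0255,-0.006,0,0,-0.077],[0,0.003,0.026,-0.006,0,0,-0.077],[0,0.001,0.026,-0.006,0,0,-0.077],[0,0,0,0,0,0,0],[0,0,0,0,0,0,0],[0,0,0,0,0,0,0]]])

```text
t: 2.55
eef_pos: [0.5297, 0.2372, 0.2608]
tool_rot: [-0.001, 0.116, 0.993, -0.0]
ft_force: [-0.1, -0.1, -0.4]
finger_gap: 1.001
grasp_force: 0.0
```

Run:
```python
from h import *
from plant import r
im=grab(r,'wrist','wrist1')
```

```text
(no output)
```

View pics/wrist1.png

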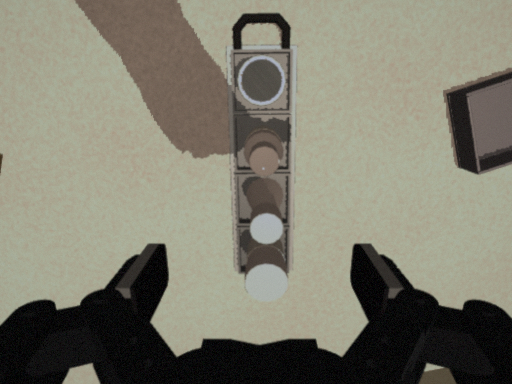

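In the wrist view the tops are can (262,80), slim (264,160), cone (267,229) and jar (267,282). The row lies along tool x, as intended.

Run:
```python
from h import *
from plant import r
s,d,w=load('scene0'),load('side0'),load('wrist1')
A=dict(can=(151,83),slim=(203,149),cone=(247,260),jar=(287,400)); B=dict(can=(168,134),slim=(310,85),cone=(453,92),jar=(602,118))
W=dict(can=(262,80),slim=(264,160.5),cone=(266.5,228.5),jar=(267,282.5))
Z=dict(can=.107,slim=.127,cone=.117,jar=.097)
for n in A:
    p=((A[n][0]+.5)/4-.5+310,(A[n][1]+.5)/4-.5+85); q=((B[n][0]+.5)/5-.5+155,(B[n][1]+.5)/5-.5+85)
    rs=[ray(s,p),ray(d,q),ray(w,W[n])]
    M=[np.eye(3)-np.outer(v,v) for c,v in rs]; X=np.linalg.solve(sum(M),sum(m@c for m,(c,v) in zip(M,rs)))
    print(n,X.round(4),[round(float(np.linalg.norm(m@(X-c))),4) for m,(c,v) in zip(M,rs)],onz(w,W[n],Z[n])[:2].round(4))
o=r.observe()
for a in rows(o,.5155,.2415,.17,2.916,3): print(a)
```

```text
can [0.4462 0.2592 0.104 ] [0.0027, 0.0011, 0.0022] [0.4467 0.2613]
slim [0.515  0.2457 0.1239] [0.0016, 0.0009, 0.0014] [0.5144 0.2472]
cone [0.584  0.2324 0.1141] [0.0016, 0.0004, 0.0016] [0.5837 0.2339]
jar [0.6575 0.2161 0.0937] [0.0022, 0.0003, 0.0023] [0.6569 0.2183]
[0.0049, 0.0004, 0.0303, -0.0003, -0.0003, -0.0022]
[0.0049, 0.0004, 0.0303, -0.0003, -0.0003, -0.0022]
[0.0049, 0.0004, 0.0303, -0.0003, -0.0003, -0.0022]
```

Request:
step_arm(plan=[[[0,0.008,0.002,0.02,0,0,0],[0,0.008,0.002,0.04,0,0,0],[0,0,0,0.04,0,0,0],[0,0,0,0.04,0,0,0],[0,0,0,0.02,0,0,0],[0,0,0,0.011,0,0,0],[0,0,0,0,0,0,0],[0.3,0,0,0,0,0,0]]])

```text
t: 3.4
eef_pos: [0.5163, 0.2453, 0.0914]
tool_rot: [0.001, 0.116, 0.993, 0.0]
ft_force: [0.6, 0.6, 0.7]
finger_gap: 0.854
grasp_force: 0.0
```

Request:
step_arm(plan=[[[0.4,0,0,0,0,0,0],[0.5,0,0,0,0,0,0],[0.6,0,0,0,0,0,0],[0.8,0,0,0,0,0,0],[1,0,0,0,0,0,0],[1,0,0,0,0,0,0],[1,0,0,0,0,0,0],[1,0,0,0,0,0,0]]])

```text
t: 4.2
eef_pos: [0.516, 0.2455, 0.0911]
tool_rot: [0.001, 0.115, 0.993, 0.0]
ft_force: [-1.4, -0.7, 6.0]
finger_gap: 0.31
grasp_force: 49.3
```

Run:
```python
from h import *
from plant import r
o=r.observe(); print(o['eef_pos'],o['grasp_force'],o['finger_gap']); grab(r,'side','side1')
for w in rows(o,.584,-.2305,.24,2.561,12): print(w)
```

```text
[0.51599861 0.24551601 0.09114344] 49.25762779370416 0.3098456364188697
[-0.0146, -0.0373, -0.0124, 0.0001, 0.0001, 0.0291]
[-0.0157, -0.0369, -0.0124, 0.0001, 0.0001, 0.0291]
[-0.0168, -0.0364, -0.0124, 0.0001, 0.0001, 0.0291]
[-0.0178, -0.0359, -0.0124, 0.0001, 0.0001, 0.0291]
[-0.0188, -0.0354, -0.0124, 0.0001, 0.0001, 0.0291]
[-0.0199, -0.0348, -0.0124, 0.0001, 0.0001, 0.0291]
[-0.0209, -0.0342, -0.0124, 0.0001, 0.0001, 0.0291]
[-0.0219, -0.0336, -0.0124, 0.0001, 0.0001, 0.0291]
[-0.0228, -0.0329, -0.0124, 0.0001, 0.0001, 0.0291]
[-0.0238, -0.0323, -0.0124, 0.0001, 0.0001, 0.0291]
[-0.0247, -0.0316, -0.0124, 0.0001, 0.0001, 0.0291]
[-0.0256, -0.0308, -0.0124, 0.0001, 0.0001, 0.0291]
```

View pics/side1.png

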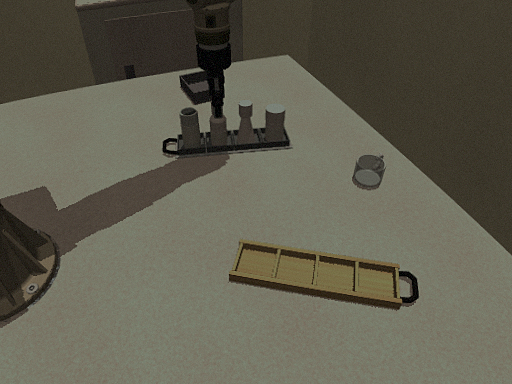

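The gripper holds the slim bottle by its cap, at (217,100) in the side view, with a gap of about 26 mm. Next: lift it and carry it across.

Request:
step_arm(plan=[[[1,0,0,-0.01,0,0,0],[1,0,0,-0.03,0,0,0],[1,0,0,-0.04,0,0,0],[1,0,0,-0.04,0,0,0],[1,-0.007,-0.019,-0.03,0,0,0.029],[1,-0.0155,-0.037,0,0,0,0.029],[1,-0.0165,-0.0365,0,0,0,0.029],[1,-0.018,-0.036,0,0,0,0.029]]])

```text
t: 5.05
eef_pos: [0.5345, 0.1051, 0.2407]
tool_rot: [0.0, 0.173, 0.985, 0.0]
ft_force: [0.9, -0.1, -1.6]
finger_gap: 0.313
grasp_force: 49.6
```

Request:
step_arm(plan=[[[1,-0.019,-0.0355,0,0,0,0.029],[1,-0.02,-0.035,0,0,0,0.029],[1,-0.021,-0.034,0,0,0,0.029],[1,-0.022,-0.0335,0,0,0,0.029],[1,-0.023,-0.033,0,0,0,0.029],[1,-0.024,-0.0325,0,0,0,0.029],[1,-0.0245,-0.0315,0,0,0,0.029],[1,-0.0255,-0.031,0,0,0,0.029]]])

```text
t: 5.85
eef_pos: [0.5806, -0.2132, 0.2403]
tool_rot: [-0.0, 0.286, 0.958, 0.0]
ft_force: [1.0, 0.3, -2.1]
finger_gap: 0.314
grasp_force: 49.6
```

Run:
```python
from h import *
from plant import r
o=r.observe(); print(o['eef_pos'],o['grasp_force'],o['finger_gap'],o['qpos'])
for w in rows(o,.584,-.2305,.16,2.561,3): print(w)
```

```text
[ 0.58055139 -0.21324711  0.24025576] 49.6456434665015 0.3144654878557643 [-4.81844417e-01  3.98999769e-01  1.91352415e-01  1.36389534e+00
  2.28865593e-04  9.81353981e-02]
[-0.0041, -0.0042, 0.0267, 0.0001, -0.0003, 0.0002]
[-0.0041, -0.0042, 0.0267, 0.0001, -0.0003, 0.0002]
[-0.0041, -0.0042, 0.0268, 0.0001, -0.0003, 0.0002]
```

Request:
step_arm(plan=[[[1,-0.004,-0.004,0.02,0,0,0],[1,-0.004,-0.004,0.03,0,0,0],[1,-0.004,-0.004,0.03,0,0,0],[1,0,0,0,0,0,0],[1,0,0,0,0,0,0],[1,0,0,0,0,0,0],[1,0,0,0,0,0,0],[1,0,0,0,0,0,0]]])

```text
t: 6.65
eef_pos: [0.5851, -0.2285, 0.162]
tool_rot: [0.001, 0.285, 0.958, -0.0]
ft_force: [0.1, 0.7, -1.5]
finger_gap: 0.312
grasp_force: 49.7
```

Run:
```python
from h import *
from plant import r
im=grab(r,'wrist','wrist2'); grab(r,'side','side2'); o=r.observe(); print(o['eef_pos'])
# expected floor/wall-top points
u=np.array([np.cos(-.5806),np.sin(-.5806)]);v=np.array([-u[1],u[0]]);c=np.array([.5538,-.2107])
p=im['pixels'].copy()
for y in(-.144,-.072,0,.072,.144):
    for x in(-.033,.033): 
        q=proj(im,np.r_[c+u*y+v*x,.02]); cv2.circle(p,tuple(int(t) for t in q),3,(0,0,255),1); print(y,x,q.round(0))
cv2.imwrite('pics/wrist2b.png',p)
```

```text
[ 0.58472865 -0.22842123  0.16130471]
-0.144 -0.033 [212. -46.]
-0.144 0.033 [297. -46.]
-0.072 -0.033 [215.  52.]
-0.072 0.033 [294.  53.]
0 -0.033 [218. 138.]
0 0.033 [291. 138.]
0.072 -0.033 [221. 213.]
0.072 0.033 [289. 213.]
0.144 -0.033 [223. 277.]
0.144 0.033 [287. 278.]
```

View pics/wrist2b.png

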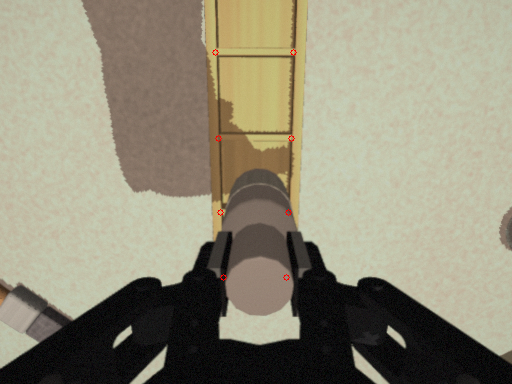

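The predicted compartment edges (red circles at (215,52), (294,53), (218,138) and (291,138)) match the dividers within about 2 px. Next: lower and release.

Request:
step_arm(plan=[[[1,-0.0005,-0.002,0.02,0,0,0],[1,0,0,0.025,0,0,0],[1,0,0,0.015,0,0,0],[1,0,0,0.008,0,0,0],[1,0,0,0.005,0,0,0],[1,0,0,0,0,0,0],[1,0,0,0,0,0,0],[1,0,0,0,0,0,0]]])

```text
t: 7.55
eef_pos: [0.5843, -0.2308, 0.0882]
tool_rot: [0.001, 0.285, 0.958, -0.0]
ft_force: [-0.8, -1.2, 0.9]
finger_gap: 0.312
grasp_force: 49.9
```

Request:
step_arm(plan=[[[0.65,0,0,0,0,0,0],[0.6,0,0,0,0,0,0],[0.4,0,0,0,0,0,0],[0.2,0,0,0,0,0,0],[0,0,0,0,0,0,0],[0,0,0,-0.02,0,0,0],[0,0,0,-0.04,0,0,0],[0,0,0,-0.05,0,0,0]]])

```text
t: 8.35
eef_pos: [0.5822, -0.2296, 0.1961]
tool_rot: [-0.002, 0.285, 0.958, 0.001]
ft_force: [0.8, -0.4, -0.4]
finger_gap: 1.001
grasp_force: 0.0
```

Run:
```python
from h import *
from plant import r
o=r.observe(); print(o['eef_pos'],o['finger_gap']); grab(r,'side','side3')
for w in rows(o,.447,.2585,.22,2.916,12): print(w)
```

```text
[ 0.5821619  -0.2296403   0.19614022] 1.0011909032607662
[0.0317, 0.0279, -0.0018, 0.0, -0.0004, -0.0294]
[0.0309, 0.0288, -0.0019, 0.0, -0.0004, -0.0294]
[0.03, 0.0297, -0.0019, 0.0, -0.0004, -0.0294]
[0.0291, 0.0306, -0.0019, 0.0, -0.0004, -0.0294]
[0.0282, 0.0314, -0.0019, 0.0, -0.0004, -0.0294]
[0.0273, 0.0322, -0.0019, 0.0, -0.0004, -0.0294]
[0.0263, 0.033, -0.0019, 0.0, -0.0004, -0.0294]
[0.0253, 0.0338, -0.0019, 0.0, -0.0004, -0.0294]
[0.0243, 0.0345, -0.0019, 0.0, -0.0004, -0.0294]
[0.0233, 0.0352, -0.002, 0.0, -0.0004, -0.0294]
[0.0222, 0.0359, -0.002, 0.0, -0.0004, -0.0294]
[0.0212, 0.0365, -0.002, 0.0, -0.0004, -0.0294]
```

View pics/side3.png

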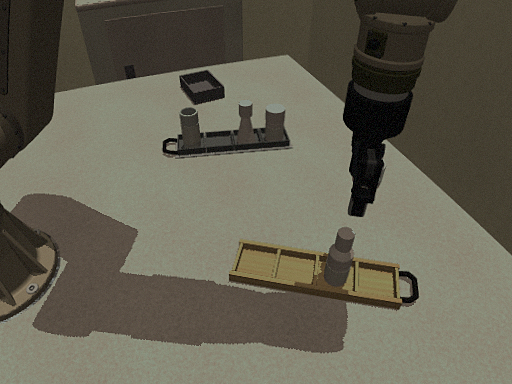

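The slim bottle stands upright at (339,258), in the second compartment from the handle. The can is next.

Request:
step_arm(plan=[[[0,0.0315,0.028,-0.003,0,0,-0.0295],[0,0.031,0.029,-0.003,0,0,-0.0295],[0,0.03,0.0295,-0.003,0,0,-0.0295],[0,0.029,0.0305,-0.003,0,0,-0.0295],[0,0.028,0.0315,-0.002,0,0,-0.0295],[0,0.0275,0.032,-0.002,0,0,-0.0295],[0,0.0265,0.033,-0.002,0,0,-0.0295],[0,0.0255,0.034,-0.002,0,0,-0.0295]]])

```text
t: 9.2
eef_pos: [0.4925, 0.0966, 0.2175]
tool_rot: [0.0, 0.17, 0.985, 0.0]
ft_force: [1.9, 0.6, -0.3]
finger_gap: 1.005
grasp_force: 0.0
```

Request:
step_arm(plan=[[[0,0.0245,0.0345,-0.002,0,0,-0.0295],[0,0.0235,0.035,0,0,0,-0.0295],[0,0.022,0.036,0,0,0,-0.0295],[0,0.021,0.0365,0,0,0,-0.0295],[0,0,0,0.02,0,0,0],[0,0,0,0.03,0,0,0],[0,0,0,0,0,0,0],[0,0,0,0,0,0,0]]])

```text
t: 10.0
eef_pos: [0.4474, 0.2575, 0.1693]
tool_rot: [-0.001, 0.112, 0.994, -0.0]
ft_force: [0.0, 0.2, 0.3]
finger_gap: 0.996
grasp_force: 0.0
```

Run:
```python
from h import *
from plant import r
o=r.observe(); print(o['eef_pos'],o['finger_gap'])
for w in rows(o,.447,.2585,.066,2.916,4): print(w)
```

```text
[0.4474474  0.25754126 0.16927124] 0.9964767919169047
[0.0001, 0.0002, 0.0258, -0.0002, -0.0003, 0.0002]
[0.0001, 0.0002, 0.0258, -0.0002, -0.0003, 0.0002]
[0.0001, 0.0002, 0.0258, -0.0002, -0.0003, 0.0002]
[0.0002, 0.0002, 0.0258, -0.0002, -0.0003, 0.0002]
```

Request:
step_arm(plan=[[[0,0,0.001,0.03,0,0,0],[0,0,0,0.04,0,0,0],[0,0,0,0.025,0,0,0],[0,0,0,0.008,0,0,0],[0,0,0,0,0,0,0],[0.3,0,0,0,0,0,0],[0.4,0,0,0,0,0,0],[0.45,0,0,0,0,0,0]]])

```text
t: 10.8
eef_pos: [0.4493, 0.2591, 0.0678]
tool_rot: [0.001, 0.112, 0.994, 0.001]
ft_force: [0.4, 0.0, 1.0]
finger_gap: 0.551
grasp_force: 0.0
```

Request:
step_arm(plan=[[[0.5,0,0,0,0,0,0],[0.6,0,0,0,0,0,0],[0.8,0,0,0,0,0,0],[1,0,0,0,0,0,0],[1,0,0,0,0,0,0],[1,0,0,0,0,0,0],[1,0,0,0,0,0,0],[1,0,0,0,0,0,0]]])

```text
t: 11.6
eef_pos: [0.4491, 0.259, 0.0678]
tool_rot: [0.001, 0.112, 0.994, 0.0]
ft_force: [0.0, -1.0, 6.0]
finger_gap: 0.499
grasp_force: 49.8
```

Run:
```python
from h import *
from plant import r
o=r.observe(); print(o['eef_pos'],o['finger_gap'])
o['eef_pos'][2]+=.15
for w in rows(o,.644,-.27,.216,2.561,14): print(w)
```

```text
[0.4491441  0.25895847 0.06781351] 0.4989285336754933
[-0.022, -0.0337, 0.0001, 0.0001, 0.0002, 0.0254]
[-0.0228, -0.0332, 0.0001, 0.0001, 0.0002, 0.0254]
[-0.0237, -0.0326, 0.0001, 0.0001, 0.0002, 0.0254]
[-0.0245, -0.032, 0.0001, 0.0001, 0.0002, 0.0254]
[-0.0253, -0.0313, 0.0001, 0.0001, 0.0002, 0.0254]
[-0.0261, -0.0307, 0.0001, 0.0001, 0.0002, 0.0254]
[-0.0269, -0.03, 0.0001, 0.0001, 0.0002, 0.0254]
[-0.0276, -0.0293, 0.0001, 0.0001, 0.0002, 0.0254]
[-0.0283, -0.0286, 0.0001, 0.0001, 0.0002, 0.0254]
[-0.0291, -0.0279, 0.0001, 0.0001, 0.0002, 0.0254]
[-0.0298, -0.0271, 0.0001, 0.0001, 0.0002, 0.0254]
[-0.0304, -0.0264, 0.0001, 0.0001, 0.0002, 0.0254]
[-0.0311, -0.0256, 0.0001, 0.0001, 0.0002, 0.0254]
[-0.0317, -0.0248, 0.0001, 0.0001, 0.0002, 0.0254]
```

Request:
step_arm(plan=[[[1,0,0,-0.01,0,0,0],[1,0,0,-0.03,0,0,0],[1,0,0,-0.045,0,0,0],[1,0,0,-0.045,0,0,0],[1,-0.022,-0.0335,-0.02,0,0,0.0255],[1,-0.023,-0.033,-0.01,0,0,0.0255],[1,-0.0235,-0.0325,0,0,0,0.0255],[1,-0.0245,-0.032,0,0,0,0.0255]]])

```text
t: 12.4
eef_pos: [0.5043, 0.1068, 0.2277]
tool_rot: [0.001, 0.163, 0.987, 0.0]
ft_force: [0.2, 0.2, -0.9]
finger_gap: 0.506
grasp_force: 51.3
```

Request:
step_arm(plan=[[[1,-0.0255,-0.0315,0,0,0,0.0255],[1,-0.026,-0.0305,0,0,0,0.0255],[1,-0.027,-0.03,0,0,0,0.0255],[1,-0.0275,-0.0295,0,0,0,0.0255],[1,-0.0285,-0.0285,0,0,0,0.0255],[1,-0.029,-0.028,0,0,0,0.0255],[1,-0.03,-0.027,0,0,0,0.0255],[1,-0.0305,-0.0265,0,0,0,0.0255]]])

```text
t: 13.2
eef_pos: [0.6155, -0.1962, 0.2269]
tool_rot: [0.0, 0.263, 0.965, 0.0]
ft_force: [0.3, -0.1, -1.0]
finger_gap: 0.501
grasp_force: 51.3
```

Request:
step_arm(plan=[[[1,-0.031,-0.0255,0,0,0,0.0255],[1,-0.032,-0.025,0,0,0,0.024],[1,0,0,0,0,0,0],[1,0,0,0,0,0,0],[1,0,0,0,0,0,0],[1,0,0,0,0,0,0],[1,0,0,0,0,0,0],[1,0,0,0,0,0,0]]])

```text
t: 14.0
eef_pos: [0.6432, -0.2696, 0.227]
tool_rot: [0.0, 0.286, 0.958, -0.0]
ft_force: [-1.0, 0.7, -1.4]
finger_gap: 0.504
grasp_force: 51.4
```

Run:
```python
from h import *
from plant import r
o=r.observe(); print(o['eef_pos'],o['finger_gap'],o['grasp_force'])
print(rows(o,.644,-.27,.0648,2.561,1))
```

```text
[ 0.64319565 -0.26964533  0.22696656] 0.5044431623422448 51.37184450752102
[[-0.0008, 0.0001, 0.1622, -0.0, 0.0006, 0.0015]]
```

Request:
step_arm(plan=[[[1,-0.001,0,0.03,0,0,0],[1,0,0,0.045,0,0,0],[1,0,0,0.045,0,0,0],[1,0,0,0.025,0,0,0],[1,0,0,0.01,0,0,0],[1,0,0,0.0065,0,0,0],[1,0,0,0,0,0,0],[1,0,0,0,0,0,0]]])

```text
t: 14.8
eef_pos: [0.6453, -0.2718, 0.0669]
tool_rot: [0.002, 0.286, 0.958, -0.0]
ft_force: [-0.9, 0.2, -1.0]
finger_gap: 0.503
grasp_force: 51.3
```

Request:
step_arm(plan=[[[0.45,0,0,0,0,0,0],[0.4,0,0,0,0,0,0],[0.3,0,0,0,0,0,0],[0,0,0,0,0,0,0],[0,0,0,0,0,0,0],[0,0,0,-0.03,0,0,0],[0,0,0,-0.045,0,0,0],[0,0,0,-0.05,0,0,0]]])

```text
t: 15.6
eef_pos: [0.643, -0.2706, 0.1894]
tool_rot: [-0.002, 0.286, 0.958, 0.0]
ft_force: [0.7, 0.4, 0.5]
finger_gap: 1.002
grasp_force: 0.0
```

Run:
```python
from h import *
from plant import r
o=r.observe(); print(o['eef_pos'],o['finger_gap'])
for w in rows(o,.5838,.231,.2,2.916,12): print(w)
```

```text
[ 0.6429605  -0.27059612  0.18940818] 1.0021434720301168
[0.027, 0.0323, -0.0008, 0.0, -0.0003, -0.0296]
[0.0261, 0.033, -0.0008, 0.0, -0.0003, -0.0296]
[0.0251, 0.0338, -0.0008, 0.0, -0.0003, -0.0296]
[0.0241, 0.0345, -0.0008, 0.0, -0.0003, -0.0296]
[0.0231, 0.0352, -0.0008, 0.0, -0.0003, -0.0296]
[0.022, 0.0359, -0.0008, 0.0, -0.0003, -0.0296]
[0.0209, 0.0365, -0.0008, 0.0, -0.0003, -0.0296]
[0.0198, 0.0371, -0.0009, 0.0, -0.0003, -0.0296]
[0.0187, 0.0377, -0.0009, 0.0, -0.0003, -0.0296]
[0.0176, 0.0382, -0.0009, 0.0, -0.0003, -0.0296]
[0.0165, 0.0387, -0.0009, 0.0, -0.0003, -0.0296]
[0.0153, 0.0392, -0.0009, 0.0, -0.0003, -0.0296]
```

Request:
step_arm(plan=[[[0,0.027,0.0325,-0.01,0,0,-0.0295],[0,0.026,0.033,0,0,0,-0.0295],[0,0.025,0.034,0,0,0,-0.0295],[0,0.024,0.0345,0,0,0,-0.0295],[0,0.023,0.035,0,0,0,-0.0295],[0,0.022,0.036,0,0,0,-0.0295],[0,0.021,0.0365,0,0,0,-0.0295],[0,0.02,0.037,0,0,0,-0.0295]]])

```text
t: 16.4
eef_pos: [0.6044, 0.0649, 0.1999]
tool_rot: [0.0, 0.171, 0.985, 0.0]
ft_force: [0.7, 0.9, -0.1]
finger_gap: 1.002
grasp_force: 0.0
```

Request:
step_arm(plan=[[[0,0.0185,0.0375,0,0,0,-0.0295],[0,0.0175,0.038,0,0,0,-0.0295],[0,0.0165,0.0385,0,0,0,-0.0295],[0,0.0155,0.039,0,0,0,-0.0295],[0,0,0,0.02,0,0,0],[0,0,0,0.01,0,0,0],[0,0,0,0,0,0,0],[0,0,0,0,0,0,0]]])

```text
t: 17.2
eef_pos: [0.5851, 0.2287, 0.1697]
tool_rot: [-0.0, 0.114, 0.994, -0.0]
ft_force: [0.2, 0.0, 0.2]
finger_gap: 1.004
grasp_force: 0.0
```

Run:
```python
from h import *
from plant import r
o=r.observe(); print(o['eef_pos'],o['finger_gap'])
print(rows(o,.5838,.231,.078,2.916,1))
```

```text
[0.58505493 0.22866963 0.16968971] 1.0038366824294824
[[0.0017, 0.002, 0.0917, -0.0006, -0.0006, -0.0021]]
```

Request:
step_arm(plan=[[[0,0.0015,0.002,0.02,0,0,0],[0,0,0,0.04,0,0,0],[0,0,0,0.022,0,0,0],[0,0,0,0.01,0,0,0],[0,0,0,0,0,0,0],[0.3,0,0,0,0,0,0],[0.4,0,0,0,0,0,0],[0.5,0,0,0,0,0,0]]])

```text
t: 18.0
eef_pos: [0.5851, 0.2321, 0.0794]
tool_rot: [0.001, 0.113, 0.994, 0.0]
ft_force: [0.0, 0.0, -0.1]
finger_gap: 0.519
grasp_force: 0.0
```

Request:
step_arm(plan=[[[0.6,0,0,0,0,0,0],[0.7,0,0,0,0,0,0],[0.8,0,0,0,0,0,0],[1,0,0,0,0,0,0],[1,0,0,0,0,0,0],[1,0,0,0,0,0,0],[1,0,0,0,0,0,0],[1,0,0,0,0,0,0]]])

```text
t: 18.8
eef_pos: [0.5847, 0.2318, 0.079]
tool_rot: [0.001, 0.113, 0.994, -0.0]
ft_force: [-0.9, -1.7, 4.7]
finger_gap: 0.381
grasp_force: 49.8
```

Run:
```python
from h import *
from plant import r
o=r.observe(); print(o['eef_pos'],o['finger_gap'])
o['eef_pos'][2]+=.15
for w in rows(o,.5237,-.191,o['eef_pos'][2],2.561,12): print(w)
```

```text
[0.58470398 0.23177927 0.07898681] 0.38094438639982964
[-0.003, -0.0355, 0.0, 0.0, 0.0002, 0.0295]
[-0.004, -0.0354, 0.0, 0.0, 0.0002, 0.0295]
[-0.005, -0.0352, 0.0, 0.0, 0.0002, 0.0295]
[-0.0061, -0.0351, 0.0, 0.0, 0.0002, 0.0295]
[-0.0071, -0.0349, 0.0, 0.0, 0.0002, 0.0295]
[-0.0081, -0.0347, 0.0, 0.0, 0.0002, 0.0295]
[-0.0092, -0.0344, 0.0, 0.0, 0.0002, 0.0295]
[-0.0102, -0.0341, 0.0, 0.0, 0.0002, 0.0295]
[-0.0112, -0.0338, 0.0, 0.0, 0.0002, 0.0295]
[-0.0122, -0.0335, 0.0, 0.0, 0.0002, 0.0295]
[-0.0131, -0.0331, 0.0, 0.0, 0.0002, 0.0295]
[-0.0141, -0.0327, 0.0, 0.0, 0.0002, 0.0295]
```

Request:
step_arm(plan=[[[1,0,0,-0.01,0,0,0],[1,0,0,-0.03,0,0,0],[1,0,0,-0.045,0,0,0],[1,0,0,-0.045,0,0,0],[1,-0.003,-0.0355,-0.02,0,0,0.0295],[1,-0.004,-0.0355,0,0,0,0.0295],[1,-0.005,-0.035,0,0,0,0.0295],[1,-0.006,-0.035,0,0,0,0.0295]]])

```text
t: 19.6
eef_pos: [0.5632, 0.0903, 0.2282]
tool_rot: [0.0, 0.172, 0.985, 0.0]
ft_force: [1.1, -0.5, -2.6]
finger_gap: 0.385
grasp_force: 50.3
```

Request:
step_arm(plan=[[[1,-0.007,-0.035,0,0,0,0.0295],[1,-0.008,-0.0345,0,0,0,0.0295],[1,-0.009,-0.0345,0,0,0,0.0295],[1,-0.01,-0.034,0,0,0,0.0295],[1,-0.011,-0.034,0,0,0,0.0295],[1,-0.012,-0.0335,0,0,0,0.0295],[1,-0.013,-0.033,0,0,0,0.0295],[1,-0.014,-0.0325,0,0,0,0.0295]]])

```text
t: 20.4
eef_pos: [0.5215, -0.1912, 0.228]
tool_rot: [-0.0, 0.287, 0.958, 0.0]
ft_force: [0.5, 0.5, -2.1]
finger_gap: 0.388
grasp_force: 50.3
```

Request:
step_arm(plan=[[[1,0,0,0,0,0,0],[1,0,0,0.01,0,0,0],[1,0,0,0.02,0,0,0],[1,0,0,0,0,0,0],[1,0,0,0,0,0,0],[1,0,0,0,0,0,0],[1,0,0,0,0,0,0],[1,0,0,0,0,0,0]]])

```text
t: 21.2
eef_pos: [0.5225, -0.1901, 0.1985]
tool_rot: [0.001, 0.286, 0.958, -0.0]
ft_force: [-0.2, 0.3, -1.1]
finger_gap: 0.38
grasp_force: 50.5
```

Run:
```python
from h import *
from plant import r
o=r.observe(); print(o['eef_pos'],o['finger_gap'],o['grasp_force'])
print(rows(o,.5237,-.191,.0762,2.561,1)); grab(r,'wrist','wrist4')
```

```text
[ 0.52251011 -0.1900867   0.19849916] 0.37985621787228535 50.528208619798534
[[-0.0013, -0.0001, 0.1223, 0.0001, 0.0013, 0.0007]]
```

View pics/wrist4.png

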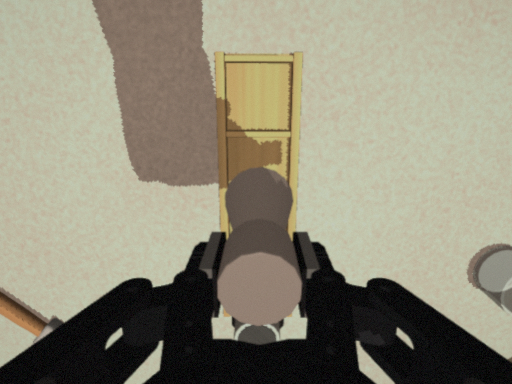

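The cone hangs straight: cap at (260,285), foot at (259,200), above the third compartment with the empty fourth beyond it. Next: lower and release.

Request:
step_arm(plan=[[[1,-0.0015,0,0.025,0,0,0],[1,0,0,0.04,0,0,0],[1,0,0,0.03,0,0,0],[1,0,0,0.015,0,0,0],[1,0,0,0.008,0,0,0],[1,0,0,0.004,0,0,0],[1,0,0,0,0,0,0],[1,0,0,0,0,0,0]]])

```text
t: 22.05
eef_pos: [0.5242, -0.1915, 0.0769]
tool_rot: [0.001, 0.286, 0.958, -0.0]
ft_force: [0.7, -0.2, -2.9]
finger_gap: 0.387
grasp_force: 50.5
```

Request:
step_arm(plan=[[[0.58,0,0,0,0,0,0],[0.5,0,0,0,0,0,0],[0.35,0,0,0,0,0,0],[0,0,0,0,0,0,0],[0,0,0,0,0,0,0],[0,0,0,-0.03,0,0,0],[0,0,0,-0.045,0,0,0],[0,0,0,-0.05,0,0,0]]])

```text
t: 22.85
eef_pos: [0.5222, -0.1904, 0.2009]
tool_rot: [-0.002, 0.286, 0.958, 0.0]
ft_force: [1.4, -1.2, -0.5]
finger_gap: 0.999
grasp_force: 0.0
```

Run:
```python
from h import *
from plant import r
o=r.observe(); print(o['eef_pos'],o['finger_gap'])
for w in rows(o,.657,.215,.2,2.916,12): print(w)
```

```text
[ 0.52224415 -0.19038966  0.20087612] 0.9990256929485091
[0.0091, 0.0344, 0.0001, 0.0, -0.0003, -0.0296]
[0.0081, 0.0347, 0.0001, 0.0, -0.0003, -0.0296]
[0.0071, 0.0349, 0.0001, 0.0, -0.0003, -0.0296]
[0.006, 0.0351, 0.0001, 0.0, -0.0003, -0.0296]
[0.005, 0.0352, 0.0001, 0.0, -0.0003, -0.0296]
[0.004, 0.0354, 0.0001, 0.0, -0.0003, -0.0296]
[0.0029, 0.0355, 0.0001, 0.0, -0.0003, -0.0296]
[0.0019, 0.0356, 0.0001, 0.0, -0.0003, -0.0296]
[0.0008, 0.0356, 0.0001, 0.0, -0.0003, -0.0296]
[-0.0002, 0.0356, 0.0001, 0.0, -0.0003, -0.0296]
[-0.0013, 0.0356, 0.0001, 0.0, -0.0003, -0.0296]
[-0.0023, 0.0355, 0.0001, 0.0, -0.0003, -0.0296]
```

Request:
step_arm(plan=[[[0,0.009,0.0345,0,0,0,-0.0295],[0,0.008,0.0345,0,0,0,-0.0295],[0,0.007,0.035,0,0,0,-0.0295],[0,0.006,0.035,0,0,0,-0.0295],[0,0.005,0.035,0,0,0,-0.0295],[0,0.004,0.0355,0,0,0,-0.0295],[0,0.003,0.0355,0,0,0,-0.0295],[0,0.002,0.0355,0,0,0,-0.0295]]])

```text
t: 23.65
eef_pos: [0.6135, 0.0804, 0.2007]
tool_rot: [0.0, 0.171, 0.985, -0.0]
ft_force: [0.2, -1.2, 0.7]
finger_gap: 1.004
grasp_force: 0.0
```

Request:
step_arm(plan=[[[0,0.001,0.0355,0,0,0,-0.0295],[0,0,0.0355,0,0,0,-0.0295],[0,-0.0015,0.0355,0,0,0,-0.0295],[0,-0.0025,0.0355,0,0,0,-0.0295],[0,0,0,0.02,0,0,0],[0,0,0,0.03,0,0,0],[0,0,0,0,0,0,0],[0,0,0,0,0,0,0]]])

```text
t: 24.45
eef_pos: [0.6574, 0.2136, 0.1503]
tool_rot: [-0.001, 0.113, 0.994, -0.0]
ft_force: [0.9, -0.5, 1.1]
finger_gap: 1.001
grasp_force: 0.0
```

Run:
```python
from h import *
from plant import r
o=r.observe(); print(o['eef_pos'],o['finger_gap'])
print(rows(o,.657,.215,.057,2.916,1))
```

```text
[0.65740353 0.2136123  0.15031864] 1.0007010540706134
[[0.0005, 0.0014, 0.0933, -0.001, -0.002, -0.0008]]
```

Request:
step_arm(plan=[[[0,0.0005,0.0015,0.025,0,0,0],[0,0,0,0.035,0,0,0],[0,0,0,0.022,0,0,0],[0,0,0,0.01,0,0,0],[0,0,0,0,0,0,0],[0.25,0,0,0,0,0,0],[0.33,0,0,0,0,0,0],[0.38,0,0,0,0,0,0]]])

```text
t: 25.25
eef_pos: [0.659, 0.2156, 0.0606]
tool_rot: [0.001, 0.113, 0.994, 0.0]
ft_force: [-0.2, -0.5, 0.8]
finger_gap: 0.619
grasp_force: 0.0
```

Request:
step_arm(plan=[[[0.43,0,0,0,0,0,0],[0.48,0,0,0,0,0,0],[0.7,0,0,0,0,0,0],[1,0,0,0,0,0,0],[1,0,0,0,0,0,0],[1,0,0,0,0,0,0],[1,0,0,0,0,0,0],[1,0,0,0,0,0,0]]])

```text
t: 26.05
eef_pos: [0.6589, 0.2155, 0.0606]
tool_rot: [0.001, 0.113, 0.994, 0.0]
ft_force: [-0.3, -0.8, 6.3]
finger_gap: 0.574
grasp_force: 50.9
```

Run:
```python
from h import *
from plant import r
o=r.observe(); print(o['eef_pos'],o['finger_gap'])
o['eef_pos'][2]+=.15
for w in rows(o,.4635,-.1515,o['eef_pos'][2],2.561,12): print(w)
```

```text
[0.65891565 0.21546373 0.06062618] 0.5744056029482535
[0.009, -0.0335, -0.0001, 0.0001, 0.0002, 0.0295]
[0.008, -0.0337, -0.0, 0.0001, 0.0002, 0.0295]
[0.007, -0.0339, -0.0, 0.0001, 0.0002, 0.0295]
[0.006, -0.0341, -0.0, 0.0001, 0.0002, 0.0295]
[0.005, -0.0343, -0.0, 0.0001, 0.0002, 0.0295]
[0.004, -0.0344, -0.0, 0.0001, 0.0002, 0.0295]
[0.003, -0.0345, -0.0, 0.0001, 0.0002, 0.0295]
[0.002, -0.0346, -0.0, 0.0001, 0.0002, 0.0295]
[0.0009, -0.0346, -0.0, 0.0001, 0.0002, 0.0295]
[-0.0001, -0.0346, -0.0, 0.0001, 0.0002, 0.0295]
[-0.0011, -0.0346, -0.0, 0.0001, 0.0002, 0.0295]
[-0.0021, -0.0346, -0.0, 0.0001, 0.0002, 0.0295]
```

Request:
step_arm(plan=[[[1,0,0,-0.01,0,0,0],[1,0,0,-0.03,0,0,0],[1,0,0,-0.045,0,0,0],[1,0,0,-0.045,0,0,0],[1,0.009,-0.0335,-0.02,0,0,0.0295],[1,0.008,-0.0335,0,0,0,0.0295],[1,0.007,-0.034,0,0,0,0.0295],[1,0.006,-0.034,0,0,0,0.0295]]])

```text
t: 26.85
eef_pos: [0.5919, 0.0924, 0.2093]
tool_rot: [0.0, 0.172, 0.985, -0.0]
ft_force: [-0.1, 0.1, -2.5]
finger_gap: 0.568
grasp_force: 52.5
```

Request:
step_arm(plan=[[[1,0.005,-0.0345,0,0,0,0.0295],[1,0.004,-0.0345,0,0,0,0.0295],[1,0.003,-0.0345,0,0,0,0.0295],[1,0.002,-0.0345,0,0,0,0.0295],[1,0.001,-0.0345,0,0,0,0.0295],[1,0,-0.0345,0,0,0,0.0295],[1,-0.001,-0.0345,0,0,0,0.0295],[1,-0.002,-0.0345,0,0,0,0.0295]]])

```text
t: 27.65
eef_pos: [0.4614, -0.1518, 0.2092]
tool_rot: [0.0, 0.287, 0.958, 0.0]
ft_force: [-0.1, -0.4, -1.9]
finger_gap: 0.569
grasp_force: 52.5
```

Request:
step_arm(plan=[[[1,0,0,0,0,0,0],[1,0,0,0.01,0,0,0],[1,0,0,0.02,0,0,0],[1,0,0,0,0,0,0],[1,0,0,0,0,0,0],[1,0,0,0,0,0,0],[1,0,0,0,0,0,0],[1,0,0,0,0,0,0]]])

```text
t: 28.45
eef_pos: [0.4629, -0.1509, 0.1794]
tool_rot: [0.001, 0.286, 0.958, -0.0]
ft_force: [-0.0, -0.9, -2.0]
finger_gap: 0.573
grasp_force: 52.8
```

Run:
```python
from h import *
from plant import r
o=r.observe(); print(o['eef_pos'],o['finger_gap'],o['grasp_force'])
print(rows(o,.4635,-.1515,.0576,2.561,1))
```

```text
[ 0.46292135 -0.15086203  0.17938955] 0.5729814719440811 52.789549992157845
[[-0.0007, -0.0002, 0.1218, 0.0001, 0.0012, 0.0008]]
```

Request:
step_arm(plan=[[[1,0,0,0.025,0,0,0],[1,0,0,0.04,0,0,0],[1,0,0,0.03,0,0,0],[1,0,0,0.015,0,0,0],[1,0,0,0.008,0,0,0],[1,0,0,0.0035,0,0,0],[1,0,0,0,0,0,0],[1,0,0,0,0,0,0]]])

```text
t: 29.25
eef_pos: [0.4634, -0.1514, 0.0583]
tool_rot: [0.001, 0.286, 0.958, -0.0]
ft_force: [-0.1, 0.4, -2.6]
finger_gap: 0.571
grasp_force: 52.8
```

Request:
step_arm(plan=[[[0.4,0,0,0,0,0,0],[0.35,0,0,0,0,0,0],[0.2,0,0,0,0,0,0],[0,0,0,0,0,0,0],[0,0,0,0,0,0,0],[0,0,0,-0.03,0,0,0],[0,0,0,-0.045,0,0,0],[0,0,0,-0.05,0,0,0]]])

```text
t: 30.05
eef_pos: [0.4613, -0.1503, 0.1826]
tool_rot: [-0.002, 0.286, 0.958, 0.0]
ft_force: [0.8, -1.1, -0.0]
finger_gap: 1.004
grasp_force: 0.0
```

Request:
step_arm(plan=[[[0,0,0.03,-0.02,0,0,0],[0,0,0.04,0,0,0,0],[0,0,0.04,0,0,0,0],[0,0,0.04,0,0,0,0],[0,0,0.03,0,0,0,0],[0,0,0,0,0,0,0],[0,0,0,0,0,0,0],[0,0,0,0,0,0,0]]])

```text
t: 30.85
eef_pos: [0.5605, -0.001, 0.2021]
tool_rot: [-0.0, 0.286, 0.958, -0.0]
ft_force: [-0.4, -0.1, -0.3]
finger_gap: 0.999
grasp_force: 0.0
```

Run:
```python
from h import *
from plant import r
a=grab(r,'scene','scene9')['pixels']; b=grab(r,'side','side9')['pixels']
c=cv2.resize(a[150:350,90:240],None,fx=2.6,fy=2.6); d=cv2.resize(b[190:340,210:440],(390,254))
v=np.zeros((520,790,3),np.uint8); v[:c.shape[0],:390]=c; v[:254,400:]=d; cv2.imwrite('pics/fin.png',cv2.convertScaleAbs(v,alpha=1.4))
```

```text
(no output)
```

View pics/fin.png

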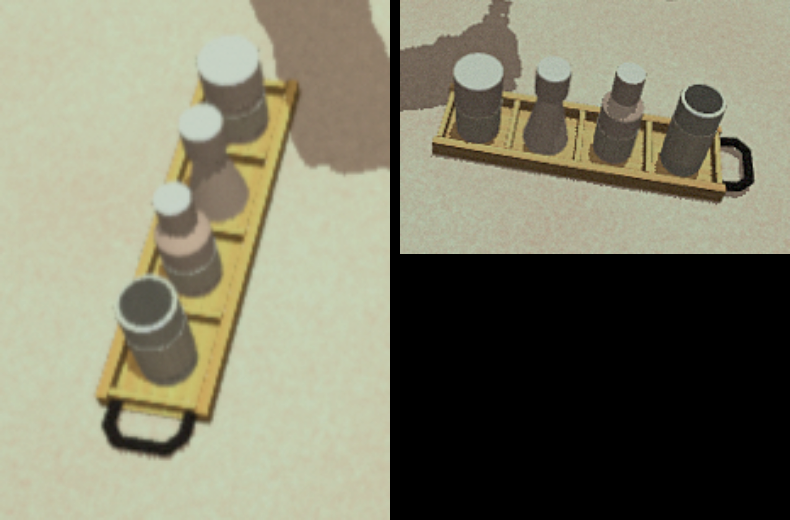

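In both views all four containers stand upright on their compartment floors. From the handle in the left panel: can (158,330), slim (188,245), cone (210,165), jar (235,95). The gripper is clear of everything.

```bash
python3 -c "
from plant import r
print(r.close_job())"
```

```text
the job is handed in; nothing more can be done
None
```

All four containers now stand upright in the plywood rack, in the order can, slim, cone, jar counted from its handle, and the job was handed in at about 31 s of the 99 s allowed.

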